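# Snap the lid tabs of the red-potato box

## Robot

A 6-joint arm with a two-finger parallel gripper is mounted at the origin on the work surface. World frame = base frame: x ahead of the robot, y to its left, z up, the work surface at z = 0. Lengths are in m, angles in rad, forces in N, time in s.
With the tool pointing down it reaches from about 0.425 to 1.125 m from the base axis. Payload 14.9 kg.
Tool frame: the origin (TCP) lies at the very end of the fingers, on their centre line; the grasp point (between the pads) lies 19 mm behind it; z points along the fingers, x is the direction in which the jaws open and shut, and the axes are right-handed (so a half turn about z gives the same grasp; the last joint's range is limited). The gripper opens to 91 mm and grips with 3 to 60 N. Pads are 32 mm wide; open, the fingers measure 118 mm over their backs; the gripper's body (76 mm by 178 mm) begins 60 mm behind the grasp point.
Start: joints at [-1.348, 0.379, 1.734, -0, 1.028, -0.033], TCP at [0.177, -0.677, 0.214] pointing down, gripper open.
Joint ranges: [-2.77, 2.77], [-0.74, 2.19], [0, 2.66], [-1.06, 4.2], [0.31, 2.87], [-3.08, 3.08]. Speed limits (rad/s): [1.89, 1.89, 2.39, 3.14, 3.14, 3.14].

## Interface

Orientations are given as [roll, pitch, yaw] about the fixed x, y, z axes, in that order (R = Rz(yaw) Ry(pitch) Rx(roll)).
In Python, from workcell import ctrl, snapshot gives the robot as it stands. The module is installed in compiled form; this text tells all that it offers.
- The arm moves only by the tool send_rows, never from a script. Its argument "commands" is a list of rows, each a list of 5 numbers: the opening, from -1 (shut) to 1 (fully open), so that 0 is half open, then the shift along the world's x, y, z in cm, then the turn about the world's z in degrees. A call has 1 to 5 rows; each row shifts and turns the commanded pose from where the row before left it; what a row does not reach is not made up. A row lasts 1/8 s, in which the tool goes at most 62.5 mm and 10.7 degrees, less where a joint would pass 70% of its speed; a pose out of reach is approached as far as the arm can. A call is refused whole if a number of a shift passes 6.25 or a number of a turn 10.7, either way. A call with a gripper value outside its range is refused whole. The fingers move at their own pace and stop on an object; the grip force is fixed at half the most. Time passes only in rows, so rows that do not move let the fingers close. It gives the time, the measured TCP pose, the force and the opening at its end, in the units of the state.
- ctrl.sense(): the state, without advancing time (a new reading comes with each control period).
- snapshot(name): name is "scene" or "top" or "wrist"; returns a dict with "img" (420x560x3 uint8, blue, green, red), "z_map" (420x560 float32, m along the optical axis (not along the pixel's ray), 0 where there is no reading), "K" (3x3 intrinsics, pixels), "rvec" (rotation vector, rad) and "tvec" (3), from world to camera coordinates, as OpenCV has them; the wrist camera has in their place "tool_from_camera" (4x4, takes a point from camera to tool coordinates, whose origin is the TCP and whose axes are the tool frame's). Camera axes: x right, y down, z forward; pixel columns grow to the right and rows downward; lengths in m; the calibration is good to about 2 mm. A picture is of the moment at which its call begins: read the wrist's pose just before it.
- ctrl.job_done(): hands the job in, once; it reports no verdict.
The state is a dict: "clock": time; "q": joint angles; "qd": joint speeds; "joint_efforts": joint torques, N m; "eef_pos": TCP position; "eef_rot": TCP orientation; "contact_force": force on the tool from outside, world axes, zero at the start; "wrist_torque": the same for the moment, N m; "gripper_width": finger opening in m.
Only numpy, scipy, OpenCV 4.12 (cv2) and the standard library are available. Lean on these libraries where they do the work, as an engineer would, in place of code of your own. Each camera call takes 0.05 s, during which the arm holds its last target. There are 200 camera calls.

## Task

Two clear boxes of potatoes stand on the packing table with their lid tabs still up. Lock the lid of the box of red potatoes by pressing its three green snap tabs down one after another, each until it lies fully down, level with the lid. Do not touch the box of yellow potatoes.

Things in the scene. Friction and masses are not known exactly. Their poses are not given: they have to be found in the camera images.
- red_box_front_pad (a point): Green snap tab on the long side, opposite the lid's grey hinge, of the fixed clear box of RED potatoes (150 x 110 mm, lid top 78 mm high). Flat flap 36 mm wide, 30 long, 3 thick, hinged on the lid's edge (78 mm high), reaching outwards. Origin: middle of its top face, 18 mm out from the hinge line. x: along the tab, outwards; y: along the hinge line; z: out of its top, vertical when the tab is down.
- red_box_left_pad (a point): Same kind of tab (sizes, axes as the front one) in the middle of a short end of the red-potato box: the left end for someone facing its front tab. Every tab starts raised 17 to 28 degrees. Pressed from above on its outer half it folds down to a hard stop at level, its top then 81 mm above the table. It takes about 2 to 5 N and stays where it is left, with no spring.
- red_box_right_pad (a point): Same kind of tab (sizes, axes and behaviour as the other two) in the middle of the other short end of the red-potato box: the right end for someone facing its front tab.
- gold_box: The other box, fixed, same size and with the same raised green tabs but full of YELLOW potatoes; to be left untouched. It may stand on either side of the red one. Origin: centre of its underside; x: from its front tab towards the lid's hinge; y: along its 150 mm length; z up. With its tabs it reaches 85 mm along -x, 60 mm along +x and 105 mm along y either way, and 100 mm up.
Not all that is in view belongs to the job. What is shaped like the part that bears red_box_front_pad but blue or turquoise is not meant.

How it is judged:
By the outcome, as a careful person would: the job done as asked, in the order asked, and still so for the second after the job is handed in, with the robot touching nothing.
It also fails if it takes over 38 s, if anything falls off the work surface, if the arm or the gripper's body presses on something with over 40 N, if the wrist force passes 120 N, or if a joint passes its speed limit or range.

## Working session

There is one attempt and no reset: what is moved stays moved. The work goes in short steps, Python scripts to look and compute and a tool call to move; the robot and the scene stay as the last step left them, time stands still between calls to the robot, and variables do not carry over. Pictures are saved under pics/ and viewed, on a budget of 10 in all, crops included, one or two more only if the job needs it, and the job is handed in when it is done.

Besides the shell and the picture viewer there is one more tool, called after "Request:" in YAML: its name, and indented under it one key for each argument. send_rows: Moves the arm, as the interface text tells. Its arguments: {"type":"object","properties":{"commands":{"type":"array","items":{"type":"array","items":{"type":"number"}}}},"required":["commands"]}

```bash
mkdir -p pics; cat > h.py <<'E'
import numpy as np, cv2
from workcell import ctrl, snapshot
def cloud(s):
    z=s["z_map"];h,w=z.shape;u,v=np.meshgrid(np.arange(w),np.arange(h))
    K=s["K"];c=np.stack([(u-K[0,2])/K[0,0]*z,(v-K[1,2])/K[1,1]*z,z],-1)
    R,_=cv2.Rodrigues(np.array(s["rvec"],float));return (c-np.ravel(s["tvec"]))@R
E
python3 - <<'E'
from h import *
print(ctrl.sense())
for n in("top","scene"):
    s=snapshot(n);cv2.imwrite(f"pics/{n}0.png",s["img"]);np.savez(f"{n}0.npz",**s)
    P=cloud(s);hsv=cv2.cvtColor(s["img"],cv2.COLOR_BGR2HSV)
    m=cv2.inRange(hsv,(40,80,40),(105,255,255))
    k,l,st,ce=cv2.connectedComponentsWithStats(m)
    for i in range(1,k):
        if st[i,4]>25:
            q=P[(l==i)&(s["z_map"]>0)]
            print(n,ce[i].round(),st[i,4],np.median(hsv[l==i],0),np.median(q,0).round(3),q.min(0).round(3),q.max(0).round(3))
E
```

```text
{'clock': 0.0, 'q': array([-1.34831983e+00,  3.79450085e-01,  1.73475575e+00, -1.42258859e-05,
        1.02846800e+00, -3.32964593e-02]), 'qd': array([-9.65844036e-04,  9.72702943e-06,  1.41438225e-03,  7.87165484e-04,
       -1.22421045e-03, -1.07745818e-04]), 'joint_efforts': array([-7.44527351e-03, -7.63752365e+01, -4.34374809e+01,  6.47966377e-02,
        4.24630777e-02, -9.19198055e-05]), 'eef_pos': array([ 0.17700548, -0.67685995,  0.21327161]), 'eef_rot': array([-3.14156883e+00,  1.08099440e-03, -1.31501601e+00]), 'contact_force': array([-0.35714218, -0.13193087,  0.0271272 ]), 'wrist_torque': array([ 0.00201544, -0.03052737, -0.03167764]), 'gripper_width': 0.09114171357805186}
top [122.   4.] 165 [ 65. 161. 125.] [0.964 0.36  0.081] [0.954 0.344 0.03 ] [0.986 0.391 0.087]
top [232.   4.] 161 [ 65. 155. 128.] [0.964 0.12  0.081] [0.954 0.104 0.055] [0.985 0.137 0.088]
top [341.   4.] 161 [ 65. 148. 127.] [ 0.965 -0.12   0.082] [ 0.955 -0.136  0.046] [ 0.987 -0.103  0.087]
top [452.   5.] 171 [ 65. 153. 120.] [ 0.967 -0.36   0.081] [ 0.955 -0.396  0.023] [ 0.988 -0.342  0.087]

[... 2703 characters left out ...]
64 0.16  0.081] [ 0.745  0.145 -0.   ] [0.782 0.176 0.086]
scene [134. 337.] 225 [ 66. 201. 109.] [ 0.97  -0.119  0.081] [ 0.956 -0.138  0.   ] [ 0.985 -0.102  0.086]
scene [ 81. 342.] 227 [ 66. 206. 106.] [ 1.04  -0.21   0.081] [ 1.022 -0.225  0.077] [ 1.058 -0.195  0.087]
scene [368. 367.] 255 [ 67. 201. 113.] [0.748 0.339 0.081] [ 0.712  0.323 -0.002] [0.766 0.36  0.086]
scene [143. 390.] 283 [ 66. 200. 110.] [ 1.04  -0.029  0.082] [ 1.022 -0.046  0.015] [ 1.06  -0.015  0.086]
scene [222. 401.] 277 [ 66. 191. 116.] [0.97  0.12  0.081] [ 0.956  0.102 -0.   ] [0.985 0.138 0.086]
scene [165. 407.] 283 [ 66. 196. 112.] [1.041 0.03  0.081] [ 1.022e+00  1.500e-02 -1.000e-03] [1.061 0.045 0.087]
```

View pics/top0.png

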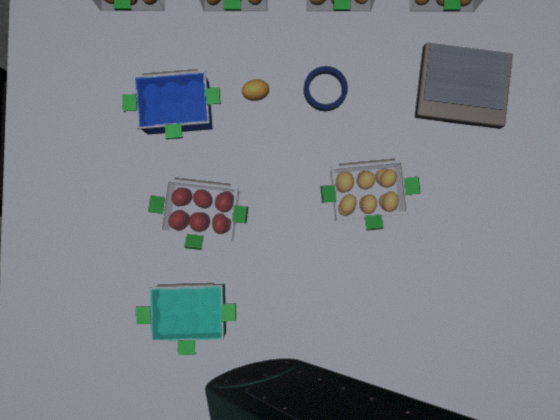

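View pics/scene0.png

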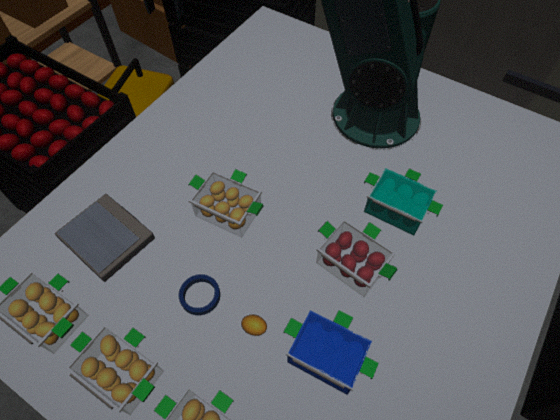

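The scene holds several candidates.
- **Red potatoes:** box at top ~(200,210), with tabs at (156,204), (240,214) and (193,241). This matches the description.
- **Yellow potatoes:** box at (370,190), plus others in the back row.
- **Blue and turquoise:** boxes at (173,100) and (188,313). These are decoys.

The front of the red box faces the robot (-x), so its left tab is at +y, pixel (156,204). I'll confirm this in a crop.

```bash
python3 - <<'E'
from h import *
im=cv2.imread("pics/top0.png")[170:265,130:270]
cv2.imwrite("pics/crop1.png",cv2.resize(im,None,fx=5,fy=5,interpolation=cv2.INTER_CUBIC))
s=np.load("top0.npz");P=cloud(s);hsv=cv2.cvtColor(s["img"],cv2.COLOR_BGR2HSV)
m=cv2.inRange(hsv,(55,80,40),(75,255,255));k,l,st,ce=cv2.connectedComponentsWithStats(m)
for c in((156,204),(240,214),(193,241)):
    i=l[c[1],c[0]];q=P[(l==i)&(P[...,2]>.076)]
    A=np.c_[q[:,:2],np.ones(len(q))];g=np.linalg.lstsq(A,q[:,2],rcond=None)[0]
    print(c,q.mean(0).round(4),cv2.minAreaRect((q[:,:2]*1000).astype(np.float32)),"tilt",np.degrees(np.arctan(np.hypot(*g[:2]))).round(1),"downhill",np.degrees(np.arctan2(-g[1],-g[0])).round())
E
```

```text
(156, 204) [0.5262 0.2736 0.0922] ((494.440673828125, 142.1134033203125), (303.3836975097656, 36.23303985595703), 76.2354965209961) tilt 73.3 downhill 75.0
(240, 214) [0.5056 0.0958 0.1089] ((486.1667175292969, 52.821800231933594), (135.36355590820312, 38.41598892211914), 65.63993072509766) tilt 82.6 downhill 66.0
(193, 241) [0.4485 0.1943 0.0891] ((448.6847229003906, 193.96783447265625), (34.36180114746094, 28.449926376342773), 83.54010009765625) tilt 24.8 downhill -6.0
```

View pics/crop1.png

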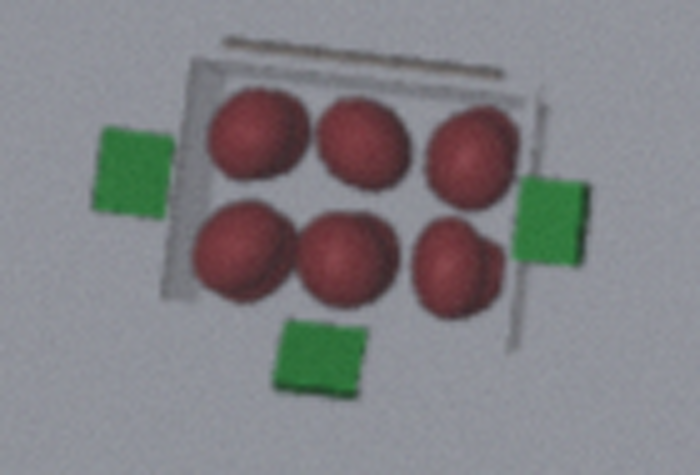

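The crop confirms it: red potatoes, with green tabs at crop (133,172) left, (550,222) right and (320,358) front, and the grey hinge at the top (+x). I'll shut the gripper and travel round in an arc.

Request:
send_rows:
  commands:
    - [-1,4.5,3.5,0,-4.3]
    - [-1,4.5,3.5,0,-4.3]
    - [-1,4.5,3.5,0,-4.3]
    - [-1,4.5,3.5,0,-4.3]
    - [-1,4.5,3.5,0,-4.3]

```text
clock: 0.72
eef_pos: [0.4033, -0.5008, 0.2138]
eef_rot: [3.141, 0.0, -1.693]
contact_force: [0.7, -0.4, 0.2]
gripper_width: 0.044
```

Request:
send_rows:
  commands:
    - [-1,1.6,5,0,0]
    - [-1,1.6,5,0,0]
    - [-1,1.6,5,0,0]
    - [-1,1.6,5,0,0]
    - [-1,1.6,5,0,0]

```text
clock: 1.35
eef_pos: [0.4823, -0.2505, 0.2139]
eef_rot: [3.142, 0.0, -1.69]
contact_force: [0.4, -1.1, 0.4]
gripper_width: 0.0007
```

Request:
send_rows:
  commands:
    - [-1,0,5,0,0]
    - [-1,0,5,0,0]
    - [-1,0,5,0,0]
    - [-1,0,5,0,0]
    - [-1,0,5,0,0]

```text
clock: 1.98
eef_pos: [0.4818, -0.0007, 0.2139]
eef_rot: [-3.142, -0.0, -1.69]
contact_force: [-0.0, -0.8, 0.9]
gripper_width: 0.0004
```

Request:
send_rows:
  commands:
    - [-1,-1,4.9,0,0]
    - [-1,-1,4.9,0,0]
    - [-1,-1.1,4.9,0,0]
    - [-1,-1.1,4.9,0,0]
    - [-1,0,0,0,0]

```text
clock: 2.6
eef_pos: [0.4393, 0.196, 0.2138]
eef_rot: [3.141, 0.0, -1.687]
contact_force: [-0.0, -0.6, -1.3]
gripper_width: 0.0004
```

Request:
send_rows:
  commands:
    - [-1,0,0,-3.5,0]
    - [-1,0,0,-3.5,0]
    - [-1,0,0,-2.4,0]
    - [-1,0,0,0,0]

```text
clock: 3.1
eef_pos: [0.4391, 0.1926, 0.1185]
eef_rot: [3.139, -0.002, -1.691]
contact_force: [0.0, -0.5, 1.4]
gripper_width: 0.0005
```

Request:
send_rows:
  commands:
    - [-1,0,0,-0.8,0]
    - [-1,0,0,-0.8,0]
    - [-1,0,0,-0.8,0]
    - [-1,0,0,-0.6,0]
    - [-1,0,0,-0.6,0]

```text
clock: 3.72
eef_pos: [0.44, 0.1938, 0.0836]
eef_rot: [3.141, -0.0, -1.69]
contact_force: [-2.0, -0.2, 2.2]
gripper_width: 0.0002
```

Request:
send_rows:
  commands:
    - [-1,0,0,-0.2,0]
    - [-1,0,0,-0.1,0]
    - [-1,0,0,0,0]

```text
clock: 4.1
eef_pos: [0.44, 0.1937, 0.0812]
eef_rot: [3.141, -0.0, -1.69]
contact_force: [-4.3, -0.3, 6.3]
gripper_width: 0.0004
```

Request:
send_rows:
  commands:
    - [-1,0,0,-0.1,0]
    - [-1,0,0,0,0]

```text
clock: 4.35
eef_pos: [0.4401, 0.1938, 0.0809]
eef_rot: [3.141, -0.0, -1.69]
contact_force: [-11.4, -3.4, 27.7]
gripper_width: 0.0002
```

The front tab is at its hard stop (28 N at z 0.081). Next is the left tab.

Request:
send_rows:
  commands:
    - [-1,0,0,2,0]
    - [-1,0,0,5,0]
    - [-1,2.9,3,0,0]
    - [-1,2.9,3,0,0]
    - [-1,3,3,0,0]

```text
clock: 4.97
eef_pos: [0.5292, 0.2848, 0.1503]
eef_rot: [-3.141, 0.001, -1.69]
contact_force: [-0.1, -0.2, 0.2]
gripper_width: 0.0008
```

Request:
send_rows:
  commands:
    - [-1,0,0,0,0]
    - [-1,0,0,-1.5,0]
    - [-1,0,0,-1.5,0]
    - [-1,0,0,0,0]

```text
clock: 5.48
eef_pos: [0.5268, 0.2828, 0.1182]
eef_rot: [3.139, -0.002, -1.691]
contact_force: [-0.8, -0.3, 0.5]
gripper_width: 0.0003
```

Request:
send_rows:
  commands:
    - [-1,0,0,-0.8,0]
    - [-1,0,0,-0.8,0]
    - [-1,0,0,-0.8,0]
    - [-1,0,0,-0.6,0]
    - [-1,0,0,-0.6,0]

```text
clock: 6.1
eef_pos: [0.5284, 0.284, 0.0838]
eef_rot: [-3.141, 0.0, -1.69]
contact_force: [0.3, 1.6, 2.7]
gripper_width: 0.0003
```

Request:
send_rows:
  commands:
    - [-1,0,0,-0.2,0]
    - [-1,0,0,-0.1,0]
    - [-1,0,0,0,0]

```text
clock: 6.48
eef_pos: [0.5282, 0.2838, 0.0812]
eef_rot: [-3.142, 0.0, -1.69]
contact_force: [-1.7, 0.7, 4.5]
gripper_width: 0.0003
```

Request:
send_rows:
  commands:
    - [-1,0,0,-0.1,0]
    - [-1,0,0,0,0]

```text
clock: 6.72
eef_pos: [0.5282, 0.2839, 0.081]
eef_rot: [3.142, 0.0, -1.69]
contact_force: [-6.2, -1.7, 16.8]
gripper_width: 0.0009
```

Request:
send_rows:
  commands:
    - [-1,0,0,2,0]
    - [-1,0,0,5,0]
    - [-1,-0.5,-4.9,0,0]
    - [-1,-0.5,-4.9,0,0]
    - [-1,-0.5,-4.9,0,0]

```text
clock: 7.35
eef_pos: [0.5129, 0.1354, 0.1508]
eef_rot: [-3.141, 0.0, -1.69]
contact_force: [0.6, 0.0, 0.2]
gripper_width: 0.0009
```

Request:
send_rows:
  commands:
    - [-1,-0.8,-4.9,0,0]
    - [-1,0,0,0,0]
    - [-1,0,0,-1.5,0]
    - [-1,0,0,-1.5,0]
    - [-1,0,0,0,0]

```text
clock: 7.98
eef_pos: [0.5041, 0.0884, 0.1182]
eef_rot: [3.139, -0.001, -1.689]
contact_force: [0.7, 0.8, -0.3]
gripper_width: 0.0006
```

Request:
send_rows:
  commands:
    - [-1,0,0,-0.8,0]
    - [-1,0,0,-0.8,0]
    - [-1,0,0,-0.8,0]
    - [-1,0,0,-0.6,0]
    - [-1,0,0,-0.6,0]

```text
clock: 8.6
eef_pos: [0.5052, 0.0877, 0.0837]
eef_rot: [-3.141, -0.0, -1.69]
contact_force: [0.2, -1.1, 2.2]
gripper_width: 0.0004
```

Request:
send_rows:
  commands:
    - [-1,0,0,-0.2,0]
    - [-1,0,0,-0.1,0]
    - [-1,0,0,0,0]

```text
clock: 8.98
eef_pos: [0.5051, 0.0877, 0.0812]
eef_rot: [3.141, -0.0, -1.69]
contact_force: [-1.5, -2.2, 4.3]
gripper_width: 0.0004
```

Request:
send_rows:
  commands:
    - [-1,0,0,-0.1,0]
    - [-1,0,0,0,0]

```text
clock: 9.22
eef_pos: [0.5052, 0.0877, 0.0809]
eef_rot: [3.141, -0.0, -1.69]
contact_force: [-7.2, -2.9, 20.7]
gripper_width: 0.0002
```

Request:
send_rows:
  commands:
    - [-1,0,0,2,0]
    - [-1,0,0,5,0]
    - [-1,0,0,5,0]
    - [-1,0,-5,0,0]
    - [-1,0,-5,0,0]

```text
clock: 9.85
eef_pos: [0.5054, -0.013, 0.2009]
eef_rot: [-3.14, 0.0, -1.689]
contact_force: [-0.1, -0.6, 0.1]
gripper_width: 0.0003
```

```bash
python3 - <<'E'
from h import *
a=[]
for n in("top","scene"):
    s=snapshot(n);P=cloud(s);hsv=cv2.cvtColor(s["img"],cv2.COLOR_BGR2HSV)
    m=cv2.inRange(hsv,(55,80,40),(75,255,255))>0
    for nm,c in dict(front=(.449,.195),left=(.527,.275),right=(.506,.097)).items():
        q=P[m&(np.hypot(P[...,0]-c[0],P[...,1]-c[1])<.03)&(P[...,2]>.07)]
        print(n,nm,len(q),np.percentile(q[:,2],[3,50,97]).round(4))
    a.append(cv2.resize(s["img"][150:270,100:300] if n=="top" else s["img"][190:310,270:470],None,fx=4,fy=4)[:480,:])
cv2.imwrite("pics/end.png",cv2.resize(np.vstack(a),None,fx=.62,fy=.62))
E
```

```text
top front 222 [0.0778 0.0818 0.086 ]
top left 218 [0.0775 0.082  0.0855]
top right 108 [0.0777 0.0819 0.3239]
scene front 146 [0.0779 0.0811 0.0842]
scene left 177 [0.0773 0.0809 0.0844]
scene right 146 [0.0782 0.0811 0.0845]
```

View pics/end.png

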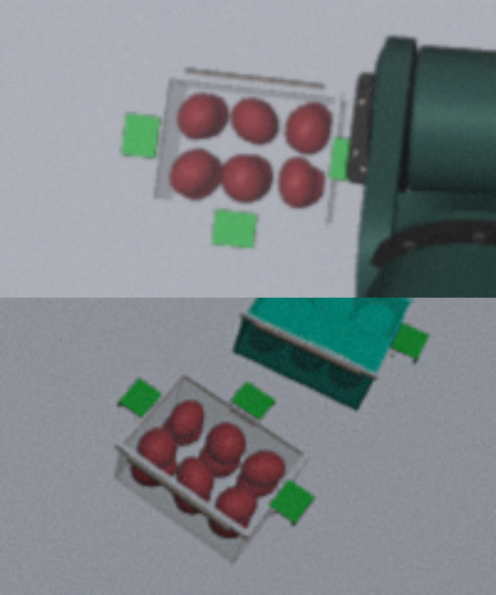

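All three tabs lie flat: front (235,228), left (140,135) and right (340,160) in the upper view, and each reads about 0.081 m in both cameras. I'll let the arm settle and hand in.

Request:
send_rows:
  commands:
    - [-1,0,0,0,0]
    - [-1,0,0,0,0]

```text
clock: 10.2
eef_pos: [0.5051, -0.0114, 0.1999]
eef_rot: [3.141, 0.0, -1.689]
contact_force: [0.0, -0.0, -0.3]
gripper_width: 0.0006
```

```bash
python3 -c "
from workcell import ctrl
print(ctrl.job_done())"
```

```text
the job is handed in; nothing more can be done
None
```

I locked the lid of the red-potato box: with the gripper shut, I pressed its front, left and right tabs down in that order. Each went to its hard stop at z ≈ 0.081 m, with upward forces of about 28, 17 and 21 N. I handed the job in at 10.2 s with the arm clear and no contact force, and never lowered the tool near the yellow box.

**Last checks:** both cameras put all three tab tops at a median of 81–82 mm, which is level with the lid. In the top view the arm partly hid the right tab, so some of its depth readings were off, but the scene camera saw it whole at 81 mm. An early plane fit gave false tilts for the left and right tabs because of stray depth pixels, so I used the median positions instead.

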